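Dial open the reference-sample lockbox

TASK

Dial open the grey lockbox with its combination 30 - 10 - 25: clockwise two full turns and on until 30 stands at the index, back anticlockwise past 30 once and on to 10, then clockwise straight to 25 and gently on until the dial comes to a stop of itself, which draws the bolt; feel for that stop and never force the dial. Then raise the lid by its handle until it stands wide open by itself, and let go. Leave the other things on the bench as they are.

Things in the scene. Friction and masses are not known exactly. Their poses are not given: they have to be found in the camera images.
- dial (a joint): Dial angle, rad, unlimited, counts whole turns; grows as the dial turns anticlockwise seen from above. 40 divisions of 0.157 rad; number at the index = 40 x angle / 6.283, modulo 40 (0 rad: 0; 1.571: 10; 3.927: 25; -1.571 or 4.712: 30). Starts within 1.25 of 0. Stays where it is left. 30 and 10 each forgive about one division; overshoot by more means dialling again from the start.
- dial_axis (a point): Centre of the dial, on its flat face (z up). Black disc, 84 mm across, face 16 mm above the lid; white ticks, longer at each 5, 10; red tick is 0; numbers run clockwise round the face. Across it stands a straight bar grip 64 mm long, 10 wide, 24 high, centred, pointing from its red-lined end to the red tick. About 2 to 4 N at the bar's end turn it. The whole bar, on either flank, is free to push or pinch.
- dial_index (a point): Index mark (red) on the steel ring (100 mm across, 6 mm high) round the dial, 47 mm from the dial's axis on the hinge side, along the lockbox's x; a red post 8 x 10 mm, 10 mm high stands just outside it. A number is set when its tick stands at this mark; at angle 0 the red tick and the bar's red end point at it.
- lid (a joint): Lid angle, rad: 0 shut, 1.35 fully open. Its stiff hinge leaves it where it is let go. About 10 N up at the handle raise it once the bolt is drawn. The dial draws the bolt: just past 25 clockwise the catch falls in, the push needed at the bar's end rises from about 2 to 6 N, and 1.5 to 6 divisions past 25 (hidden, different each time) the dial stops dead. Only there is the bolt clear; it then stays drawn.
- lid_handle (a point): Middle of the lid's steel bar handle: a round bar 10 mm thick, 110 mm long along the lockbox's y, held by two end posts, its centre 35 mm above the lid, 30 mm from the lid's front edge, 95 mm from the dial's axis and 190 mm from the hinge line. The gap under the bar is 30 mm.
- lid_hinge (a point): Middle of the lid's hinge line, which runs along the lockbox's y on its far rim, 0.5 mm above it (100.5 mm above the bench). The handle moves on a circle about this line: up and away from the front.
- strike: Strike plate of the lock with the bolt's end stop, hidden inside the lockbox and fixed to it; origin and axes as the lockbox's. The bolt hooks under it while locked and meets the end stop when fully drawn: at the bar's end the push then climbs above its running 6 N; ease off after a rise of some 3 to 6 N, about 18 N there would strain the lock.
- lockbox: Grey steel lockbox, bolted to the bench, 220 mm (its x) by 300 mm (its y) by 111 mm high with the lid shut; origin at the centre of its underside, x towards the hinge side (away from the robot, within 0.25 rad), z up. The lid's top is 111 mm above the bench; dial and handle stand on it on the box's centre line: dial axis at x = +15 mm, handle at x = -80 mm, hinge at x = +110 mm.
- amber_bottle: Amber glass reagent bottle, 60 mm across, about 115 mm high, standing to the left of the lockbox; origin under its centre. Bystander.
- white_bottle: White plastic bottle with blue cap, 44 mm across, about 85 mm high, left of the lockbox; origin under its centre. Bystander.
- tip_box: White box of yellow pipette tips, 122 x 84 x 63 mm, standing right of the lockbox; origin under its centre. Bystander.
- tube_rack: Clear rack of eight capped tubes, 70 x 130 x 91 mm, left in front of the robot; origin under its centre. Bystander.
- pipette: White and grey hand pipette, about 255 mm long, lying in front of the robot to the right; origin near its middle, on the bench. Bystander.
- marker: Red and white marker pen, 125 mm long, 16 mm thick, lying close in front of the robot; origin near its middle, on the bench. Bystander.

How it is judged:
By the outcome, as a careful person would: the job done as asked, in the order asked, and still so for the second after the job is handed in, with the robot touching nothing.
It also fails if it takes over 72 s, if anything falls off the work surface, if the arm or the gripper's body presses on something with over 40 N, if the wrist force passes 120 N, or if a joint passes its speed limit or range.

ROBOT

A 7-joint arm with a two-finger parallel gripper is mounted at the origin on the work surface. World frame = base frame: x ahead of the robot, y to its left, z up, the work surface at z = 0. Lengths are in mm, angles in rad, forces in N, time in s.
With the tool pointing down it reaches from about 425 to 800 mm from the base axis. Payload 8.3 kg.
Tool frame: the origin (TCP) lies on the centre line of the jaws, within the pads' length; the fingertips stand 22 mm ahead of it and the grasp point (between the pads) lies 3 mm ahead of it; z points along the fingers, y is the line along which they close (so a half turn about z gives the same grasp; the last joint's range is limited). The gripper opens to 85 mm and grips with 20 to 120 N. Pads are 22 mm wide; open, the fingers measure 114 mm over their backs; the gripper's body (76 mm by 85 mm) begins 54 mm behind the grasp point. The pads swing forward as they close: fully open they stand 13 mm farther back than shut.
Start: joints at [-1.203, 0.383, 0.016, 1.37, -0.006, 1.388, -0.046], TCP at [260.948, 567.9, 253.279] pointing down, gripper open.
Joint ranges: [-2.95, 2.95], [-0.25, 2.06], [-1.52, 1.56], [0.18, 2.33], [-1.44, 4.58], [0.02, 2.06], [-3.01, 3.01]. Speed limits (rad/s): [2.39, 2.39, 3.01, 3.01, 3.14, 3.14, 3.14].

INTERFACE

Orientations are given as a unit quaternion [w, x, y, z].
In Python, from station import r gives the robot as it stands.
- The arm moves only by the tool play_rows, never from a script. Its argument "commands" is a list that holds one entry, the list of rows, each a list of 7 numbers: the shift along the tool's x, y, z in units of 25 mm (1.0 is 25 mm), then the turn, a rotation vector about the tool's x, y, z in units of pi rad (1.0 is pi rad), then the closure, from -1 (fully open) to 1 (shut). A call has exactly 8 rows; each row shifts and turns the commanded pose from where the row before left it, along the tool's axes as they then stand; what a row does not reach is not made up. A row lasts 1/8 s, in which the tool goes at most 62.5 mm and 10.7 degrees, less where a joint would pass 70% of its speed; a pose out of reach is approached as far as the arm can. A call with a number of a shift or a turn outside -1 to 1 is refused whole. A call with a gripper value outside its range is refused whole. The fingers move at their own pace and stop on an object; the grip force is fixed at half the most. Time passes only in rows, so rows that do not move let the fingers close, or fill a call up. It gives the time, the measured TCP pose, the force, the opening and the grip force at its end, in the units of the state.
- r.get_state(): the state, without advancing time (a new reading comes with each control period).
- r.grab_frame(name): name is "side" or "top" or "wrist"; returns a dict with "frame" (420x560x3 uint8, blue, green, red), "camera_matrix" (3x3 intrinsics, pixels), "R" (3x3) and "t" (3): a world point X has camera coordinates R X + t; the wrist camera has in their place "tool_from_camera" (4x4, takes a point from camera to tool coordinates, whose origin is the TCP and whose axes are the flange's). Camera axes: x right, y down, z forward; pixel columns grow to the right and rows downward; lengths in mm; the calibration is good to about 2 mm. A picture is of the moment at which its call begins: read the wrist's pose just before it. There is no depth.
- r.close_job(): hands the job in; it is judged then, once.
Trained networks look in a picture, given as the dict that the camera call returned (one of the last four; its "shot" number tells which), for a name from the list of things; names that differ only in an ending like _2 or _b are one class to them, and where a whole thing is asked for, a point or a joint stands for the part that bears it (a point fixed in the world has none). Each returns a list of dicts, best first, with "conf" (0 to 1); they miss things now and then, are a little off and sometimes report something else, mostly with a low value. They report only what shows in the picture. A call takes as long as a camera call.
- r.recognise(picture, label): "location" ([column, row] in pixels, amid what is visible of it).
- r.trace(picture, label): "pixels" (420x560 bool, what is visible of it) and "location" ([column, row] in pixels, amid what is visible of it).
- r.pinpoint(picture, label): "location" ([column, row] in pixels: a listed point, or the origin of a listed thing).
The state is a dict: "time": time; "q": joint angles; "qvel": joint speeds; "joint_torque": joint torques, N m; "eef_pos": TCP position; "eef_rot": TCP orientation; "wrist_force": force on the tool from outside, world axes, zero at the start; "torque": the same for the moment, N m; "opening": finger opening in mm; "finger_force": force on a finger pad.
Only numpy, scipy, OpenCV 4.12 (cv2) and the standard library are available. Lean on these libraries where they do the work, as an engineer would, in place of code of your own. Each camera call takes 0.05 s, during which the arm holds its last target. There are 200 camera calls.

## Working session

There is one attempt and no reset: what is moved stays moved. The work goes in short steps, Python scripts to look and compute and a tool call to move; the robot and the scene stay as the last step left them, time stands still between calls to the robot, and variables do not carry over. Pictures are saved under pics/ and viewed, at most 10 in all, crops included, and the job is handed in when it is done.

Besides the shell and the picture viewer there is one more tool, called after ">>>" as a command line: name --argument value ..., lists and objects as JSON in quotes. play_rows: Moves the arm, as the interface text tells. Its arguments: {"type":"object","properties":{"commands":{"type":"array"}},"required":["commands"]}

```bash
ls; mkdir -p pics; cat > h.py <<'E'
import numpy as np, cv2
from station import r
from scipy.spatial.transform import Rotation as R
def rot(q): return R.from_quat([q[1],q[2],q[3],q[0]])
def ray(f,px):
    K=np.array(f["camera_matrix"]); d=np.linalg.inv(K)@[px[0],px[1],1]
    Rm=np.array(f["R"]);t=np.array(f["t"]); return -Rm.T@t, Rm.T@d
def onz(f,px,z):
    c,d=ray(f,px); return c+d*(z-c[2])/d[2]
E
python3 - <<'E'
from h import *
s=r.get_state(); print({k:np.round(v,3).tolist() for k,v in s.items()})
print(rot(s['eef_rot']).as_matrix().round(3))
for n in("top","side"):
    f=r.grab_frame(n); cv2.imwrite(f"pics/{n}0.png",f["frame"])
    for l,z in(("dial_axis",127),("dial_index",117),("lid_handle",146),("lid_hinge",100.5),("lockbox",0)):
        for p in r.pinpoint(f,l)[:1]: print(n,l,p["conf"],p["location"],onz(f,p["location"],z).round(1))
E
```

```text
pics
{'time': 0.0, 'q': [-1.203, 0.384, 0.016, 1.371, -0.006, 1.388, -0.047], 'qvel': [-0.0, -0.001, 0.001, -0.001, 0.0, 0.001, -0.001], 'joint_torque': [0.0, -62.758, 0.845, -37.183, 0.017, 0.014, 0.0], 'eef_pos': [260.772, 567.472, 252.25], 'eef_rot': [-0.0, 0.214, 0.977, -0.001], 'wrist_force': [-0.035, 0.375, -0.113], 'torque': [0.028, -0.056, 0.011], 'finger_force': 0.0, 'opening': 85.175}
[[-0.909  0.418 -0.001]
 [ 0.418  0.909 -0.002]
 [-0.    -0.002 -1.   ]]
top dial_axis 0.74 [235.3, 194.7] [565.1 105.8 127. ]
top dial_index 0.61 [236.8, 175.9] [607.8 104.7 117. ]
top lid_handle 0.58 [234.2, 240.0] [468.5 103.7 146. ]
top lid_hinge 0.82 [234.6, 158.7] [650.1 112.2 100.5]
top lockbox 0.55 [238.7, 208.3] [553.9 110.7   0. ]
side dial_axis 0.69 [252.0, 222.4] [563.2 111.1 127. ]
side dial_index 0.98 [238.5, 221.0] [604.  115.5 117. ]
side lid_hinge 0.73 [226.9, 215.6] [652.8  98.8 100.5]
```

```bash
python3 - <<'E'
from h import *
a=cv2.imread("pics/top0.png")
b=cv2.resize(a[140:270,160:310],None,fx=3.6,fy=3.6,interpolation=cv2.INTER_CUBIC)
c=cv2.resize(a,(400,300))
o=np.zeros((600,800,3),np.uint8); o[:468,:540]=b; o[300:,400:]=c
cv2.imwrite("pics/v1.png",o)
E
```

```text
(no output)
```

View pics/v1.png

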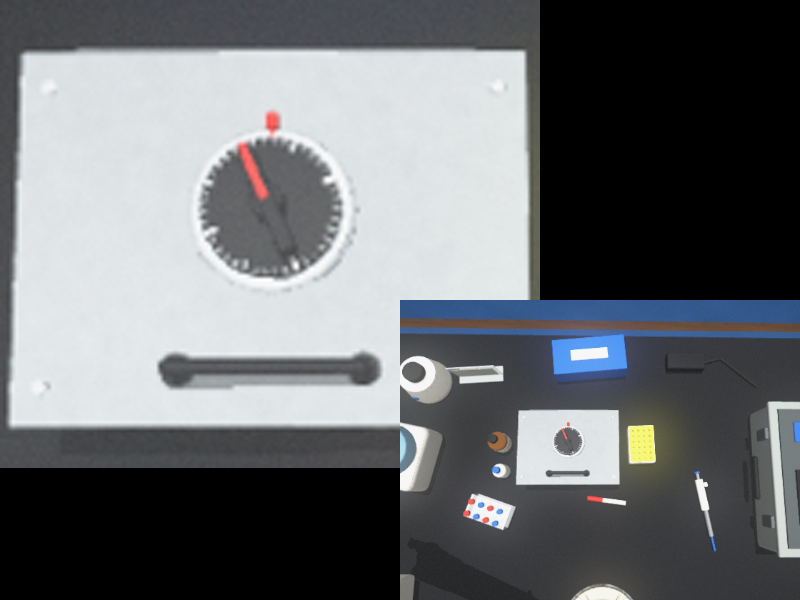

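View pics/top0.png

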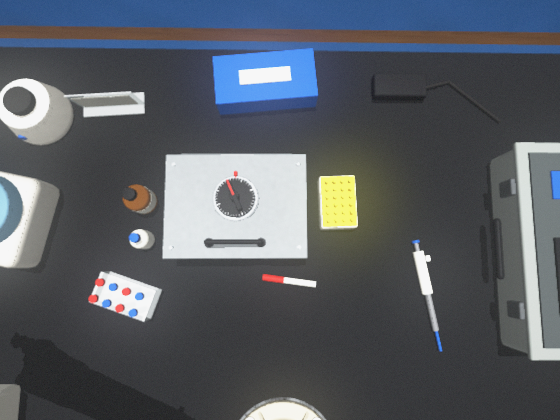

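The top view shows the lockbox almost square to the world. The dial centre is near (235,195), with the bar's red end about 0.43 rad anticlockwise of the index at (236,174), and the handle is at (234,242). My plan is to push the bar round with closed fingers for the bulk of the turning and pinch it for the exact settings. First I fly to a hover beside the dial.

>>> play_rows --commands '[[[0, 0, 0, 0, 0, -0.0457, 1], [0, 0, 0, 0, 0, -0.0457, 1], [0, 0, 0, 0, 0, -0.0457, 1], [-0.667, -0.95, 0, 0, 0, 0, 1], [-0.667, -0.95, 0, 0, 0, 0, 1], [-0.667, -0.95, 0, 0, 0, 0, 1], [-0.667, -0.95, 0, 0, 0, 0, 1], [-0.667, -0.95, 0, 0, 0, 0, 1]]]'

```text
time: 1.6
eef_pos: [344.8, 448.3, 253.4]
eef_rot: [0.0, 0.0, 1.0, 0.0]
wrist_force: [-0.6, -0.3, -0.2]
opening: 0.0
finger_force: 0.0
```

>>> play_rows --commands '[[[-0.667, -0.95, 0, 0, 0, 0, 1], [-0.667, -0.95, 0, 0, 0, 0, 1], [-0.667, -0.95, 0, 0, 0, 0, 1], [-0.667, -0.95, 0, 0, 0, 0, 1], [-0.667, -0.95, 0, 0, 0, 0, 1], [-0.667, -0.95, 0, 0, 0, 0, 1], [-0.667, -0.95, 0, 0, 0, 0, 1], [-0.667, -0.95, 0, 0, 0, 0, 1]]]'

```text
time: 2.6
eef_pos: [478.2, 258.4, 253.5]
eef_rot: [0.0, -0.0, 1.0, 0.0]
wrist_force: [-0.3, -0.3, -0.9]
opening: -0.1
finger_force: 0.0
```

>>> play_rows --commands '[[[-0.667, -0.95, 0, 0, 0, 0, 1], [-0.667, -0.95, 0, 0, 0, 0, 1], [-0.667, -0.95, 0, 0, 0, 0, 1], [-0.667, -0.95, 0, 0, 0, 0, 1], [-0.667, -0.95, 0, 0, 0, 0, 1], [0, 0, 0, 0, 0, 0, 1], [0, 0, 0, 0, 0, 0, 1], [0, 0, 0, 0, 0, 0, 1]]]'

```text
time: 3.6
eef_pos: [560.6, 141.7, 253.3]
eef_rot: [-0.0, -0.001, 1.0, 0.0]
wrist_force: [-0.4, 0.4, -0.3]
opening: -0.1
finger_force: 0.0
```

```bash
cat >> h.py <<'E'
def wray(f,px,s):
    T=np.array(f["tool_from_camera"]); d=np.linalg.inv(np.array(f["camera_matrix"]))@[px[0],px[1],1]
    A=rot(s['eef_rot']).as_matrix(); return A@T[:3,3]+s['eef_pos'], A@T[:3,:3]@d
def wonz(f,px,s,z):
    c,d=wray(f,px,s); return c+d*(z-c[2])/d[2]
def st():
    s=r.get_state(); M=rot(s['eef_rot']).as_matrix()
    print("t",round(s['time'],2),"pos",np.round(s['eef_pos'],1),"yaw",round(np.arctan2(M[1,0],M[0,0]),4),"tilt",M[:2,2].round(3),"q",np.round(s['q'],2),"F",np.round(s['wrist_force'],1),"T",np.round(s['torque'],2),"op",round(s['opening'],1),round(s['finger_force'],1)); return s
E
python3 - <<'E'
from h import *
s=st()
f=r.grab_frame("wrist"); cv2.imwrite("pics/w1.png",f["frame"])
for l,z in(("dial_axis",127),("dial_index",117),("lid_handle",146),("lid_hinge",100.5)):
    for p in r.pinpoint(f,l)[:1]: print(l,p["conf"],p["location"],wonz(f,p["location"],s,z).round(1))
E
```

```text
t 3.6 pos [560.6 141.7 253.3] yaw -3.1398 tilt [-0.     0.001] q [-0.5   0.28  0.25  1.51 -0.07  1.35  1.33] F [-0.4  0.4 -0.3] T [ 0.02 -0.03  0.08] op -0.1 0.0
dial_index 0.66 [243.4, 253.7] [606.5 107.  117. ]
lid_handle 0.85 [227.8, 88.7] [464.8 104.2 146. ]
lid_hinge 0.75 [247.1, 288.8] [654.5 107.4 100.5]
```

View pics/w1.png

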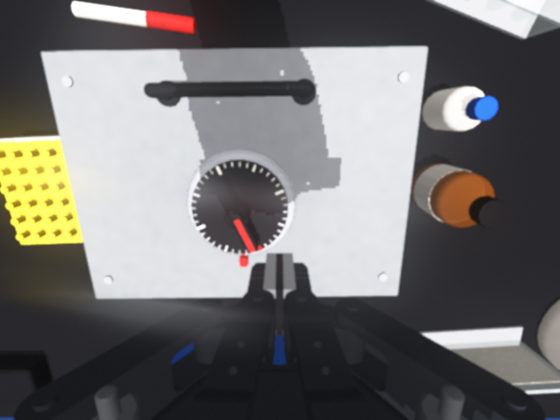

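The wrist view shows the dial near (240,206), the red bar end at (250,247) and the index post at (243,260). I'll fit the dial disc next for an accurate centre.

```bash
python3 - <<'E'
from h import *
s=st()
f=r.grab_frame("wrist"); im=f["frame"]
g=im.max(axis=2)
m=((g<75)|((im[...,2]>120)&(im[...,1]<90))).astype(np.uint8)
roi=np.zeros_like(m); cv2.circle(roi,(240,205),49,1,-1); m&=roi
m=cv2.morphologyEx(m,cv2.MORPH_CLOSE,np.ones((7,7)))
c=max(cv2.findContours(m,0,2)[0],key=cv2.contourArea)
c=cv2.convexHull(c); e=cv2.fitEllipse(c); print(e)
print("centre",wonz(f,e[0],s,127), "edges",[wonz(f,(e[0][0]+dx,e[0][1]+dy),s,127)[:2].round(1).tolist() for dx,dy in((-e[1][0]/2,0),(e[1][0]/2,0))])
red=((im[...,2]>150)&(im[...,1]<90)&(im[...,0]<90)).astype(np.uint8)&roi
ys,xs=np.nonzero(red); w=np.array([wonz(f,(x,y),s,151)[:2] for x,y in zip(xs,ys)])
mu=w.mean(0); u=np.linalg.svd(w-mu)[2][0]; print("red line",len(w),mu,"angle",np.arctan(u[1]/u[0]))
# box edges yaw from top lid hole screws
for px in((67,81),(404,76),(108,280),(383,276)): print(wonz(f,px,s,111)[:2].round(1))
E
```

```text
t 3.85 pos [560.9 140.9 253.3] yaw -3.1409 tilt [0. 0.] q [-0.5   0.28  0.25  1.51 -0.07  1.35  1.33] F [0.3 0.3 0.7] T [-0.03  0.03  0.02] op -0.1 0.0
((241.83250427246094, 205.8010711669922), (88.29776000976562, 92.0741195678711), 166.77369689941406)
centre [556.98727023 107.71406148 127.        ] edges [[557.0, 69.8], [557.0, 145.6]]
red line 258 [574.34852909 112.9818344 ] angle 0.4894165655000356
[456.5 -31.7]
[452.8 240.3]
[638.3 -29.8]
[634.  242.2]
```

>>> play_rows --commands '[[[0, -0.2, 0.8, 0, 0, 0, 1], [0, 0, 0.99, 0, 0, 0, 1], [0, 0, 0.99, 0, 0, 0, 1], [0, 0, 0.99, 0, 0, 0, 1], [-0.459, -0.091, 0.2, 0, 0, 0, 1], [-0.389, -0.26, 0, 0, 0, 0, 1], [-0.26, -0.389, 0, 0, 0, 0, 1], [-0.091, -0.459, 0, 0, 0, 0, 1]]]'

```text
time: 4.9
eef_pos: [592.4, 105.0, 155.0]
eef_rot: [0.001, -0.0, 1.0, 0.0]
wrist_force: [-0.4, 2.8, -0.8]
opening: -0.3
finger_force: 1.3
```

```bash
python3 - <<'E'
from h import *
s=st()
f=r.grab_frame("wrist"); cv2.imwrite("pics/w2.png",f["frame"])
E
```

```text
t 4.9 pos [592.4 105.  155. ] yaw -3.1414 tilt [0.002 0.001] q [-0.43  0.4   0.26  1.59 -0.11  1.17  1.43] F [-0.4  2.8 -0.8] T [ 0.65 -0.08 -0.01] op -0.3 1.3
```

View pics/w2.png

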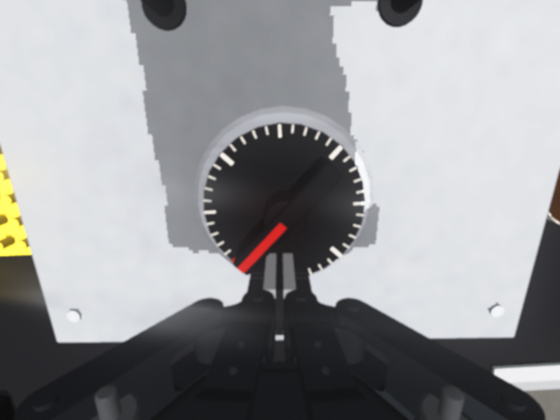

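The push works: the bar's red end has moved to (241,270), about -0.78 rad. Two more full turns by the same pushing.

>>> play_rows --commands '[[[0.091, -0.459, 0, 0, 0, 0, 1], [0.26, -0.389, 0, 0, 0, 0, 1], [0.389, -0.26, 0, 0, 0, 0, 1], [0.459, -0.091, 0, 0, 0, 0, 1], [0.459, 0.091, 0, 0, 0, 0, 1], [0.389, 0.26, 0, 0, 0, 0, 1], [0.26, 0.389, 0, 0, 0, 0, 1], [0.091, 0.459, 0, 0, 0, 0, 1]]]'

```text
time: 5.95
eef_pos: [530.1, 105.5, 153.6]
eef_rot: [-0.001, 0.0, 1.0, -0.001]
wrist_force: [0.8, -4.9, -0.7]
opening: -0.0
finger_force: 2.0
```

>>> play_rows --commands '[[[-0.091, 0.459, 0, 0, 0, 0, 1], [-0.26, 0.389, 0, 0, 0, 0, 1], [-0.389, 0.26, 0, 0, 0, 0, 1], [-0.459, 0.091, 0, 0, 0, 0, 1], [-0.459, -0.091, 0, 0, 0, 0, 1], [-0.389, -0.26, 0, 0, 0, 0, 1], [-0.26, -0.389, 0, 0, 0, 0, 1], [-0.091, -0.459, 0, 0, 0, 0, 1]]]'

```text
time: 6.95
eef_pos: [590.5, 111.2, 153.2]
eef_rot: [-0.001, -0.003, 1.0, 0.003]
wrist_force: [0.2, 8.4, -1.6]
opening: 0.2
finger_force: 3.6
```

>>> play_rows --commands '[[[0.091, -0.459, 0, 0, 0, 0, 1], [0.26, -0.389, 0, 0, 0, 0, 1], [0.389, -0.26, 0, 0, 0, 0, 1], [0.459, -0.091, 0, 0, 0, 0, 1], [0.459, 0.091, 0, 0, 0, 0, 1], [0.389, 0.26, 0, 0, 0, 0, 1], [0.26, 0.389, 0, 0, 0, 0, 1], [0.091, 0.459, 0, 0, 0, 0, 1]]]'

```text
time: 7.95
eef_pos: [532.0, 103.4, 154.3]
eef_rot: [0.001, 0.001, 1.0, -0.001]
wrist_force: [0.4, -9.1, -1.0]
opening: 0.0
finger_force: 3.7
```

>>> play_rows --commands '[[[-0.091, 0.459, 0, 0, 0, 0, 1], [-0.26, 0.389, 0, 0, 0, 0, 1], [-0.389, 0.26, 0, 0, 0, 0, 1], [-0.459, 0.091, 0, 0, 0, 0, 1], [-0.459, -0.091, 0, 0, 0, 0, 1], [-0.389, -0.26, 0, 0, 0, 0, 1], [-0.26, -0.389, 0, 0, 0, 0, 1], [-0.091, -0.459, 0, 0, 0, 0, 1]]]'

```text
time: 8.95
eef_pos: [590.5, 111.2, 153.2]
eef_rot: [-0.001, -0.003, 1.0, 0.003]
wrist_force: [-0.3, 8.9, -1.6]
opening: -0.2
finger_force: 3.6
```

```bash
cat >> h.py <<'E'
def bar(f,s):
    im=f["frame"].astype(int); red=((im[...,2]>150)&(im[...,1]<90)&(im[...,0]<90)).astype(np.uint8)
    n,l,stt,c=cv2.connectedComponentsWithStats(red)
    best=[i for i in range(1,n) if stt[i,4]>40]
    for i in best:
        ys,xs=np.nonzero(l==i); w=np.array([wonz(f,(x,y),s,151)[:2] for x,y in zip(xs,ys)])
        mu=w.mean(0); U=np.linalg.svd(w-mu,full_matrices=False); u=U[2][0]; print("red",len(w),mu.round(1),"ang",np.arctan2(u[1],u[0]).round(3),"ext",np.ptp(w@u).round(1))
E
python3 - <<'E'
from h import *
s=st()
f=r.grab_frame("wrist"); cv2.imwrite("pics/w3.png",f["frame"]); bar(f,s)
f2={"frame":cv2.imread("pics/w2.png"),**{k:f[k] for k in("camera_matrix","tool_from_camera")}}; bar(f2,s)
E
```

```text
t 8.95 pos [590.5 111.2 153.2] yaw -3.1358 tilt [-0.002  0.005] q [-0.42  0.4   0.24  1.59 -0.11  1.17  1.42] F [-0.3  8.9 -1.6] T [ 1.76  0.01 -0.08] op -0.2 3.6
red 541 [573.3  97.8] ang -0.572 ext 29.6
red 554 [569.2 102.1] ang -0.722 ext 29.1
```

>>> play_rows --commands '[[[0, 0, -0.8, 0, 0, 0, 1], [0, 0, -0.8, 0, 0, 0, 1], [0.61, 0, 0, 0, 0, 0, -1], [0.61, 0, 0, 0, 0, 0.0459, -1], [0, 0, 0, 0, 0, 0.0459, -1], [0, 0, 0, 0, 0, 0.0459, -1], [0, 0, 0, 0, 0, 0.0459, -1], [0, 0, 0, 0, 0, 0, -1]]]'

```text
time: 10.0
eef_pos: [560.7, 107.0, 193.9]
eef_rot: [-0.0, 0.283, 0.959, 0.0]
wrist_force: [-0.2, 0.1, -0.3]
opening: 85.5
finger_force: 0.0
```

```bash
python3 - <<'E'
from h import *
s=st()
f=r.grab_frame("wrist"); cv2.imwrite("pics/w4.png",f["frame"]); bar(f,s)
M=rot(s['eef_rot']).as_matrix(); print((M.T@(np.array([560.3,106,153])-s['eef_pos'])/25).round(3))
E
```

```text
t 10.0 pos [560.7 107.  193.9] yaw 2.5674 tilt [-0.     0.001] q [-0.51  0.31  0.34  1.63 -0.11  1.23  0.84] F [-0.2  0.1 -0.3] T [ 0.   -0.06 -0.  ] op 85.5 0.0
red 611 [532.3 276.8] ang 0.79 ext 17.4
red 795 [437.2  80.6] ang -1.672 ext 26.5
red 303 [572.8  96.2] ang -0.664 ext 28.6
red 111 [593.1 113.8] ang -0.051 ext 10.0
[-0.011 -0.043  1.635]
```

>>> play_rows --commands '[[[-0.01, -0.03, 0.64, 0, 0, 0.028, -1], [0, 0, 1.0, 0, 0, 0, -1], [0, 0, 0, 0, 0, 0, 1], [0, 0, 0, 0, 0, 0, 1], [0, 0, 0, 0, 0, 0, 1], [0, 0, 0, 0, 0, 0, 1], [0, 0, 0, 0, 0, 0, 1], [0, 0, 0, 0, 0, 0, 1]]]'

```text
time: 11.05
eef_pos: [561.7, 106.0, 154.2]
eef_rot: [0.001, 0.326, 0.945, 0.001]
wrist_force: [5.3, 3.8, 0.5]
opening: 8.7
finger_force: 63.5
```

```bash
python3 - <<'E'
from h import *
s=st()
f=r.grab_frame("wrist"); cv2.imwrite("pics/w5.png",f["frame"]); bar(f,s)
E
```

```text
t 11.05 pos [561.7 106.  154.2] yaw 2.4782 tilt [0.004 0.002] q [-0.52  0.34  0.34  1.68 -0.13  1.14  0.77] F [5.3 3.8 0.5] T [ 0.56 -0.83 -0.04] op 8.7 63.5
red 182 [534.5 252.3] ang -0.392 ext 9.6
red 854 [446.5  90.9] ang -1.638 ext 23.4
red 427 [572.7  96.1] ang -0.663 ext 29.1
```

View pics/w5.png

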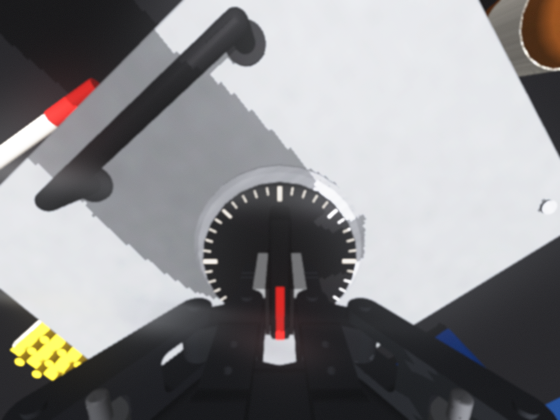

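>>> play_rows --commands '[[[0, 0.06, 0, 0, 0, 0.057, 1], [0, 0, 0, 0, 0, 0.057, 1], [0, 0, 0, 0, 0, 0.057, 1], [0, 0, 0, 0, 0, 0.057, 1], [0, 0, 0, 0, 0, 0.057, 1], [0, 0, 0, 0, 0, 0, 1], [0, 0, 0, 0, 0, 0, 1], [0, 0, 0, 0, 0, 0, 1]]]'

```text
time: 12.1
eef_pos: [560.5, 105.5, 154.1]
eef_rot: [-0.001, 0.703, 0.711, -0.0]
wrist_force: [-7.3, -2.2, 10.2]
opening: 8.7
finger_force: 64.9
```

```bash
python3 - <<'E'
from h import *
s=st()
f=r.grab_frame("wrist"); cv2.imwrite("pics/w6.png",f["frame"]); bar(f,s)
for l,z in(("lid_handle",146),("dial_index",117)):
    for p in r.pinpoint(f,l)[:1]: print(l,p["conf"],p["location"],wonz(f,p["location"],s,z).round(1))
E
```

```text
t 12.1 pos [560.5 105.5 154.1] yaw 1.5814 tilt [-0.002  0.   ] q [-0.64  0.36  0.5   1.68 -0.19  1.15 -0.08] F [-7.3 -2.2 10.2] T [-0.41  1.79 -0.1 ] op 8.7 64.9
red 223 [601.3 122.6] ang -0.021 ext 11.0
red 440 [560.1  90.9] ang -1.561 ext 29.0
lid_handle 0.95 [81.4, 276.5] [464.3 106.4 146. ]
dial_index 0.79 [361.3, 253.6] [607.4 106.1 117. ]
```

View pics/w6.png

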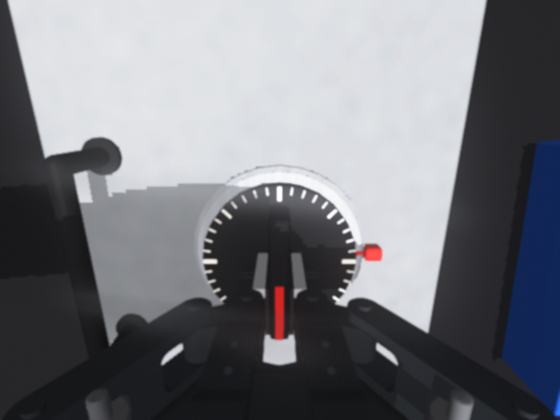

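The wrist view shows the pinched bar at (279,310) with the long 30 tick level with the index mark at (360,253). Measured dial angle is -1.57 rad, so 30 is set. Now anticlockwise.

>>> play_rows --commands '[[[0, -0.05, -0.05, 0, 0, -0.0588, 1], [0, 0, 0, 0, 0, -0.0588, 1], [0, 0, 0, 0, 0, -0.0588, 1], [0, 0, 0, 0, 0, -0.0588, 1], [0, 0, 0, 0, 0, -0.0588, 1], [0, 0, 0, 0, 0, -0.0588, 1], [0, 0, 0, 0, 0, -0.0588, 1], [0, 0, 0, 0, 0, -0.0588, 1]]]'

```text
time: 13.25
eef_pos: [562.1, 107.0, 154.3]
eef_rot: [0.002, 0.038, 0.999, 0.001]
wrist_force: [12.1, 5.1, -12.2]
opening: 8.3
finger_force: 61.8
```

>>> play_rows --commands '[[[0, 0, 0, 0, 0, -0.0588, 1], [0, 0, 0, 0, 0, -0.0588, 1], [0, 0, 0, 0, 0, -0.0588, 1], [0, 0, 0, 0, 0, -0.0588, 1], [0, 0, 0, 0, 0, -0.0588, 1], [0, 0, 0, 0, 0, -0.0588, 1], [0, 0, 0, 0, 0, -0.0588, 1], [0, 0, 0, 0, 0, -0.0588, 1]]]'

```text
time: 14.25
eef_pos: [560.8, 109.1, 154.3]
eef_rot: [0.002, -0.646, 0.763, 0.001]
wrist_force: [5.6, 9.1, -8.0]
opening: 8.4
finger_force: 62.4
```

```bash
python3 -c "
from h import *
st()"
```

```text
t 14.25 pos [560.8 109.1 154.3] yaw -1.7371 tilt [0.002 0.004] q [-0.26  0.33  0.01  1.66 -0.01  1.14  2.73] F [ 5.6  9.1 -8. ] T [ 1.8  -1.36 -0.06] op 8.4 62.4
```

>>> play_rows --commands '[[[0, 0, 0, 0, 0, -0.0588, 1], [0, 0, 0, 0, 0, 0, 1], [0, 0, 0, 0, 0, 0, -1], [0, 0, -1, 0, 0, 0, -1], [0, 0, 0, 0, 0, 0.0588, -1], [0, 0, 0, 0, 0, 0.0588, -1], [0, 0, 0, 0, 0, 0.0588, -1], [0, 0, 0, 0, 0, 0.0588, -1]]]'

```text
time: 15.25
eef_pos: [560.2, 105.3, 179.7]
eef_rot: [0.0, -0.405, 0.914, -0.0]
wrist_force: [0.4, -0.4, -0.0]
opening: 85.6
finger_force: 0.0
```

>>> play_rows --commands '[[[0, 0, 0, 0, 0, 0.0588, -1], [0, 0, 0, 0, 0, 0.0588, -1], [0, 0, 0, 0, 0, 0.0588, -1], [0, 0, 0, 0, 0, 0.0588, -1], [0, 0, 0, 0, 0, 0.0588, -1], [0, 0, 0, 0, 0, 0.0588, -1], [0, 0, 0, 0, 0, 0.0588, -1], [0, 0, 0, 0, 0, 0.0588, -1]]]'

```text
time: 16.25
eef_pos: [560.1, 105.3, 179.7]
eef_rot: [0.0, 0.316, 0.949, -0.0]
wrist_force: [-0.3, -0.2, -0.4]
opening: 85.6
finger_force: 0.0
```

```bash
python3 -c "
from h import *
s=st();f=r.grab_frame('wrist');bar(f,s)"
```

```text
t 16.25 pos [560.1 105.3 179.7] yaw 2.4984 tilt [ 0. -0.] q [-0.5   0.32  0.31  1.65 -0.1   1.2   0.77] F [-0.3 -0.2 -0.4] T [-0.04  0.02  0.05] op 85.6 0.0
red 392 [532.2 269.2] ang -2.197 ext 11.1
red 868 [440.9  84.7] ang -1.676 ext 25.4
red 41 [551.2 142.9] ang -1.586 ext 4.4
red 378 [559.9 122.4] ang -1.554 ext 30.0
red 129 [592.1 114.9] ang -0.115 ext 9.9
```

>>> play_rows --commands '[[[0, 0, 0, 0, 0, 0.058, -1], [0, 0, 0, 0, 0, 0.058, -1], [0, 0, 0, 0, 0, 0.058, -1], [0, 0, 0, 0, 0, 0.058, -1], [0, 0, 0, 0, 0, 0.058, -1], [0.06, 0.02, 1, 0, 0, 0, 0], [0, 0, 0, 0, 0, 0, 1], [0, 0, 0, 0, 0, 0, 1]]]'

```text
time: 17.3
eef_pos: [560.8, 107.1, 155.0]
eef_rot: [0.0, 0.698, 0.716, 0.0]
wrist_force: [-0.3, 0.1, 0.8]
opening: 32.3
finger_force: 0.0
```

>>> play_rows --commands '[[[0, 0, 0, 0, 0, 0, 1], [0, 0, 0, 0, 0, 0, 1], [0, 0, 0, 0, 0, 0, 1], [0, 0, 0, 0, 0, -0.0588, 1], [0, 0, 0, 0, 0, -0.0588, 1], [0, 0, 0, 0, 0, -0.0588, 1], [0, 0, 0, 0, 0, -0.0588, 1], [0, 0, 0, 0, 0, -0.0588, 1]]]'

```text
time: 18.3
eef_pos: [560.7, 107.3, 155.5]
eef_rot: [0.0, 0.304, 0.953, 0.0]
wrist_force: [-2.7, 0.2, 3.7]
opening: 8.5
finger_force: 59.6
```

>>> play_rows --commands '[[[0, 0, 0, 0, 0, -0.0588, 1], [0, 0, 0, 0, 0, -0.0588, 1], [0, 0, 0, 0, 0, -0.0588, 1], [0, 0, 0, 0, 0, -0.0588, 1], [0, 0, 0, 0, 0, -0.0588, 1], [0, 0, 0, 0, 0, -0.0588, 1], [0, 0, 0, 0, 0, -0.0588, 1], [0, 0, 0, 0, 0, -0.0588, 1]]]'

```text
time: 19.3
eef_pos: [560.6, 107.6, 155.5]
eef_rot: [0.0, -0.417, 0.909, 0.0]
wrist_force: [-2.6, 1.2, 4.7]
opening: 8.9
finger_force: 59.6
```

```bash
python3 -c "
from h import *
s=st();f=r.grab_frame('wrist');bar(f,s)"
```

```text
t 19.3 pos [560.6 107.6 155.5] yaw -2.2813 tilt [0.001 0.001] q [-0.29  0.33  0.06  1.66 -0.02  1.15  2.2 ] F [-2.6  1.2  4.7] T [ 0.14  0.66 -0.07] op 8.9 59.6
red 100 [531.5  73.4] ang 0.86 ext 7.1
red 559 [549.4  93.8] ang 0.849 ext 29.8
red 48 [589.8  93.5] ang -0.283 ext 5.4
```

>>> play_rows --commands '[[[0, 0, 0, 0, 0, -0.0588, 1], [0, 0, 0, 0, 0, -0.0588, 1], [0, 0, 0, 0, 0, -0.0588, 1], [0, 0, 0, 0, 0, -0.0588, 1], [0, 0, 0, 0, 0, 0, 1], [0, 0, 0, 0, 0, 0, -1], [0, 0, -1, 0, 0, 0, -1], [0, 0, 0, 0, 0, 0.0588, -1]]]'

```text
time: 20.35
eef_pos: [561.9, 107.2, 181.5]
eef_rot: [0.002, -0.645, 0.764, -0.001]
wrist_force: [-0.1, -0.6, -0.1]
opening: 62.5
finger_force: 0.0
```

>>> play_rows --commands '[[[0, 0, 0, 0, 0, 0.0588, -1], [0, 0, 0, 0, 0, 0.0588, -1], [0, 0, 0, 0, 0, 0.0588, -1], [0, 0, 0, 0, 0, 0.0588, -1], [0, 0, 0, 0, 0, 0.0588, -1], [0, 0, 0, 0, 0, 0.0588, -1], [0, 0, 0, 0, 0, 0.0588, -1], [0, 0, 0, 0, 0, 0.0588, -1]]]'

```text
time: 21.35
eef_pos: [560.7, 107.1, 179.4]
eef_rot: [0.0, 0.039, 0.999, -0.0]
wrist_force: [0.5, 0.5, 0.9]
opening: 85.4
finger_force: 0.0
```

>>> play_rows --commands '[[[0, 0, 0, 0, 0, 0.0588, -1], [0, 0, 0, 0, 0, 0.0588, -1], [0, 0, 0, 0, 0, 0.0588, -1], [0, 0, 0, 0, 0, 0.0588, -1], [0, 0, 0, 0, 0, 0.0588, -1], [0, 0, 0, 0, 0, 0.0588, -1], [0, 0, 0, 0, 0, 0.0588, -1], [0, 0, 0, 0, 0, 0.0588, -1]]]'

```text
time: 22.35
eef_pos: [560.8, 107.1, 179.4]
eef_rot: [0.0, 0.702, 0.712, 0.0]
wrist_force: [0.6, 0.2, -0.1]
opening: 85.5
finger_force: 0.0
```

```bash
python3 -c "
from h import *
s=st();f=r.grab_frame('wrist');bar(f,s)"
```

```text
t 22.35 pos [560.8 107.1 179.4] yaw 1.5858 tilt [ 0.001 -0.   ] q [-0.58  0.33  0.41  1.65 -0.14  1.2  -0.12] F [ 0.6  0.2 -0.1] T [-0.03  0.04 -0.  ] op 85.5 0.0
red 163 [602.9 120.6] ang -0.053 ext 11.2
red 354 [560.2  90.7] ang -1.552 ext 29.0
```

>>> play_rows --commands '[[[0, 0, 1, 0, 0, 0, 0], [0, 0, 0, 0, 0, 0, 1], [0, 0, 0, 0, 0, 0, 1], [0, 0, 0, 0, 0, 0, 1], [0, 0, 0, 0, 0, 0, 1], [0, 0, 0, 0, 0, -0.0588, 1], [0, 0, 0, 0, 0, -0.0588, 1], [0, 0, 0, 0, 0, -0.0588, 1]]]'

```text
time: 23.4
eef_pos: [560.6, 107.4, 155.4]
eef_rot: [0.0, 0.474, 0.881, 0.0]
wrist_force: [-3.6, 0.1, 4.8]
opening: 8.5
finger_force: 59.6
```

>>> play_rows --commands '[[[0, 0, 0, 0, 0, -0.0588, 1], [0, 0, 0, 0, 0, -0.0588, 1], [0, 0, 0, 0, 0, -0.0588, 1], [0, 0, 0, 0, 0, -0.0588, 1], [0, 0, 0, 0, 0, -0.0588, 1], [0, 0, 0, 0, 0, -0.0588, 1], [0, 0, 0, 0, 0, -0.0588, 1], [0, 0, 0, 0, 0, -0.0588, 1]]]'

```text
time: 24.4
eef_pos: [560.5, 107.5, 155.5]
eef_rot: [0.0, -0.243, 0.97, 0.0]
wrist_force: [-3.7, 0.5, 4.8]
opening: 8.6
finger_force: 59.6
```

>>> play_rows --commands '[[[0, 0, 0, 0, 0, -0.0588, 1], [0, 0, 0, 0, 0, -0.0588, 1], [0, 0, 0, 0, 0, -0.0588, 1], [0, 0, 0, 0, 0, -0.0588, 1], [0, 0, 0, 0, 0, -0.0588, 1], [0, 0, 0, 0, 0, -0.056, 1], [0, 0, 0, 0, 0, 0, 1], [0, 0, 0, 0, 0, 0, 1]]]'

```text
time: 25.4
eef_pos: [560.4, 107.5, 155.4]
eef_rot: [-0.0, 0.712, -0.702, 0.0]
wrist_force: [-3.9, -0.0, 5.8]
opening: 8.4
finger_force: 59.7
```

```bash
python3 -c "
from h import *
s=st();f=r.grab_frame('wrist');bar(f,s)"
```

```text
t 25.4 pos [560.4 107.5 155.4] yaw -1.5573 tilt [0. 0.] q [-0.17  0.34 -0.09  1.66  0.03  1.15  2.88] F [-3.9 -0.   5.8] T [-0.04  0.88  0.01] op 8.4 59.7
red 160 [601.5  90.4] ang -3.134 ext 10.8
red 437 [559.8 121.8] ang 1.593 ext 28.9
```

>>> play_rows --commands '[[[0, 0, 0, 0, 0, 0.0584, 1], [0, 0, 0, 0, 0, 0.0584, 1], [0, 0, 0, 0, 0, 0.0584, 1], [0, 0, 0, 0, 0, 0.0584, 1], [0, 0, 0, 0, 0, 0.0584, 1], [0, 0, 0, 0, 0, 0.0584, 1], [0, 0, 0, 0, 0, 0.0584, 1], [0, 0, 0, 0, 0, 0.0584, 1]]]'

```text
time: 26.45
eef_pos: [560.6, 107.5, 155.4]
eef_rot: [0.0, -0.055, 0.998, 0.0]
wrist_force: [-3.8, -0.3, 4.7]
opening: 8.7
finger_force: 59.6
```

>>> play_rows --commands '[[[0, 0, 0, 0, 0, 0.0584, 1], [0, 0, 0, 0, 0, 0.0584, 1], [0, 0, 0, 0, 0, 0.0584, 1], [0, 0, 0, 0, 0, 0.0584, 1], [0, 0, 0, 0, 0, 0.0584, 1], [0, 0, 0, 0, 0, 0.0584, 1], [0, 0, 0, 0, 0, 0.0584, 1], [0, 0, 0, 0, 0, 0.0584, 1]]]'

```text
time: 27.45
eef_pos: [560.5, 107.3, 155.4]
eef_rot: [0.0, 0.628, 0.778, 0.0]
wrist_force: [-2.6, -0.7, 4.9]
opening: 8.1
finger_force: 59.7
```

>>> play_rows --commands '[[[0, 0, 0, 0, 0, 0.0584, 1], [0, 0, 0, 0, 0, 0.0584, 1], [0, 0, 0, 0, 0, 0.0584, 1], [0, 0, 0, 0, 0, 0.0584, 1], [0, 0, 0, 0, 0, 0.0584, 1], [0, 0, 0, 0, 0, 0.04, 1], [0, 0, 0, 0, 0, 0.01, 1], [0, 0, 0, 0, 0, 0.01, 1]]]'

```text
time: 28.45
eef_pos: [560.4, 107.3, 155.4]
eef_rot: [-0.0, 0.942, 0.335, 0.0]
wrist_force: [-3.4, -1.2, 6.3]
opening: 8.7
finger_force: 59.9
```

```bash
python3 -c "
from h import *
s=st();f=r.grab_frame('wrist');bar(f,s);print(np.round(s['joint_torque'],2));st()"
```

```text
t 28.45 pos [560.4 107.3 155.4] yaw 0.6837 tilt [0. 0.] q [-0.69  0.37  0.56  1.68 -0.21  1.15 -0.96] F [-3.4 -1.2  6.3] T [-0.21  0.92  0.16] op 8.7 59.9
red 120 [615.1 117.8] ang 2.715 ext 7.7
red 397 [548.   96.5] ang -2.461 ext 30.1
[  0.38 -49.23   7.34 -33.6   -0.25  -1.55   0.27]
t 28.5 pos [560.5 107.3 155.4] yaw 0.6821 tilt [0.    0.001] q [-0.69  0.37  0.56  1.68 -0.21  1.15 -0.96] F [-5.1 -0.4  6.6] T [-0.19  0.96  0.13] op 8.5 59.9
```

25 is passed and the catch has fallen in, shown by the torque rise. The wrist is stiff in rotation but soft sideways, so I'll feel for the stop by pushing the bar's far end sideways with closed fingers.

>>> play_rows --commands '[[[0, 0, 0, 0, 0, 0.011, 1], [0, 0, 0, 0, 0, 0.011, 1], [0, 0, 0, 0, 0, 0.011, 1], [0, 0, 0, 0, 0, 0, 1], [0, 0, 0, 0, 0, 0, -1], [0, 0, -1, 0, 0, 0, -1], [0, 0, 0, 0, 0, 0.046, 1], [0, 0, 0, 0, 0, 0.046, 1]]]'

```text
time: 29.5
eef_pos: [561.0, 107.4, 180.0]
eef_rot: [-0.0, 0.99, 0.143, 0.001]
wrist_force: [0.5, 0.7, 0.0]
opening: 10.4
finger_force: 0.0
```

>>> play_rows --commands '[[[0, 0, 0, 0, 0, 0.046, 1], [0, 0, 0, 0, 0, 0.046, 1], [0.235, -0.725, 0, 0, 0, 0, 1], [0.235, -0.725, 0, 0, 0, 0, 1], [0, 0, 0, 0, 0, 0, 1], [0, 0, 1, 0, 0, 0, 1], [0, 0, 0, 0, 0, 0, 1], [0, 0, 0, 0, 0, 0, 1]]]'

```text
time: 30.5
eef_pos: [572.4, 143.3, 154.9]
eef_rot: [0.0, 1.0, 0.001, 0.0]
wrist_force: [-0.9, 0.4, 1.2]
opening: 0.0
finger_force: 0.0
```

```bash
python3 -c "
from h import *
s=st();f=r.grab_frame('wrist');bar(f,s);cv2.imwrite('pics/w7.png',f['frame'])
f=r.grab_frame('top');cv2.imwrite('pics/t7.png',f['frame'])"
```

```text
t 30.5 pos [572.4 143.3 154.9] yaw 0.0026 tilt [ 0. -0.] q [-0.81  0.43  0.67  1.63 -0.29  1.18 -1.64] F [-0.9  0.4  1.2] T [ 0.   -0.    0.07] op 0.0 0.0
red 136 [621.9 114.7] ang 0.817 ext 7.8
red 873 [607.3 259. ] ang 2.398 ext 21.5
```

View pics/w7.png

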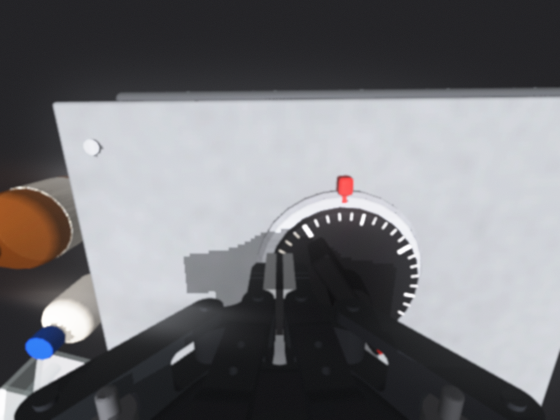

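The wrist view shows the index post at (345,187), the 25 tick just clockwise of it at (363,219), and the fingers beside the bar's far end at (315,240). This is about 1.4 divisions past 25. Now I push gently in small steps.

>>> play_rows --commands '[[[0, 0.03, 0, 0, 0, 0, 1], [0, 0.03, 0, 0, 0, 0, 1], [0, 0.03, 0, 0, 0, 0, 1], [0, 0.03, 0, 0, 0, 0, 1], [0, 0.03, 0, 0, 0, 0, 1], [0, 0.03, 0, 0, 0, 0, 1], [0, 0.03, 0, 0, 0, 0, 1], [0, 0.03, 0, 0, 0, 0, 1]]]'

```text
time: 31.6
eef_pos: [572.1, 138.8, 154.3]
eef_rot: [-0.001, 1.0, 0.002, 0.0]
wrist_force: [-0.4, 5.7, -0.4]
opening: 0.2
finger_force: 2.3
```

>>> play_rows --commands '[[[0, 0.01, 0, 0, 0, 0, 1], [0, 0.01, 0, 0, 0, 0, 1], [0, 0.01, 0, 0, 0, 0, 1], [0, 0.01, 0, 0, 0, 0, 1], [0, 0.01, 0, 0, 0, 0, 1], [0, 0.01, 0, 0, 0, 0, 1], [0, 0.01, 0, 0, 0, 0, 1], [0, 0.01, 0, 0, 0, 0, 1]]]'

```text
time: 32.6
eef_pos: [572.0, 138.4, 154.4]
eef_rot: [-0.001, 1.0, 0.003, 0.0]
wrist_force: [-0.7, 8.1, -0.2]
opening: -0.1
finger_force: 3.6
```

>>> play_rows --commands '[[[0, 0.01, 0, 0, 0, 0, 1], [0, 0.01, 0, 0, 0, 0, 1], [0, 0.01, 0, 0, 0, 0, 1], [0, 0.01, 0, 0, 0, 0, 1], [0, 0.01, 0, 0, 0, 0, 1], [0, 0.01, 0, 0, 0, 0, 1], [0, 0.01, 0, 0, 0, 0, 1], [0, 0.01, 0, 0, 0, 0, 1]]]'

```text
time: 33.6
eef_pos: [572.0, 137.6, 154.4]
eef_rot: [-0.002, 1.0, 0.003, 0.0]
wrist_force: [1.5, 11.6, -0.3]
opening: 0.3
finger_force: 4.8
```

>>> play_rows --commands '[[[0, 0.01, 0, 0, 0, 0, 1], [0, 0.01, 0, 0, 0, 0, 1], [0, 0.01, 0, 0, 0, 0, 1], [0, 0.01, 0, 0, 0, 0, 1], [0, 0.01, 0, 0, 0, 0, 1], [0, 0, 0, 0, 0, 0, 1], [0, 0, 0, 0, 0, 0, 1], [0, 0, 0, 0, 0, 0, 1]]]'

```text
time: 34.6
eef_pos: [572.0, 136.8, 154.4]
eef_rot: [-0.002, 1.0, 0.004, 0.0]
wrist_force: [-0.5, 12.0, -0.3]
opening: -0.2
finger_force: 5.2
```

```bash
python3 - <<'E'
from h import *
s=st();f=r.grab_frame('wrist');cv2.imwrite('pics/w8.png',f['frame'])
a=cv2.imread('pics/w7.png');b=f['frame']
A=cv2.resize(a[170:350,250:430],None,fx=2.2,fy=2.2);B=cv2.resize(b[170:350,250:430],None,fx=2.2,fy=2.2)
cv2.imwrite('pics/c8.png',np.hstack([A,B]))
E
```

```text
t 34.6 pos [572.  136.8 154.4] yaw 0.007 tilt [0.    0.005] q [-0.8   0.43  0.67  1.64 -0.29  1.17 -1.62] F [-0.5 12.  -0.3] T [ 2.58 -0.07  0.05] op -0.2 5.2
```

View pics/c8.png

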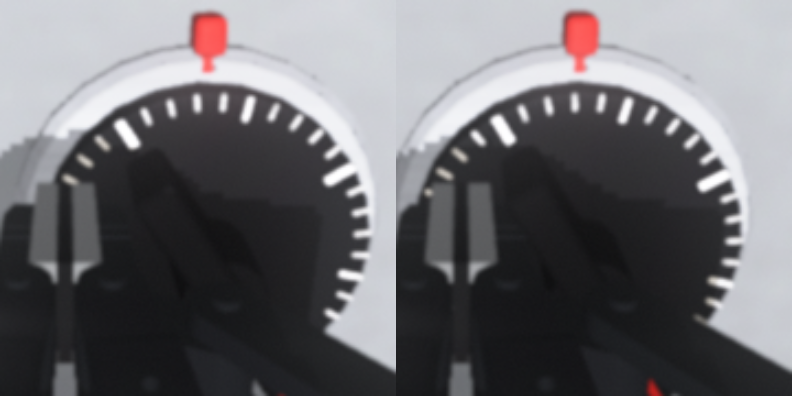

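The dial has moved from about 23.4 to 23.2 and is still running at about 12 N at the contact.

>>> play_rows --commands '[[[0, 0.01, 0, 0, 0, 0, 1], [0, 0.01, 0, 0, 0, 0, 1], [0, 0.01, 0, 0, 0, 0, 1], [0, 0.01, 0, 0, 0, 0, 1], [0, 0.01, 0, 0, 0, 0, 1], [0, 0.01, 0, 0, 0, 0, 1], [0, 0.01, 0, 0, 0, 0, 1], [0, 0.01, 0, 0, 0, 0, 1]]]'

```text
time: 35.65
eef_pos: [572.1, 135.8, 154.5]
eef_rot: [-0.003, 1.0, 0.004, 0.0]
wrist_force: [1.5, 14.2, -0.2]
opening: 0.3
finger_force: 6.3
```

```bash
cat >> h.py <<'E'
def ring(f,s,C=(560.5,107.0)):
    # brightness profile along tick circle vs angle, z=127 plane
    A=rot(s['eef_rot']).as_matrix();T=np.array(f["tool_from_camera"]);K=np.array(f["camera_matrix"])
    th=np.linspace(0.3,-0.9,601); out=0
    for rad in(36,37,38,39):
        P=np.c_[C[0]+rad*np.cos(th),C[1]+rad*np.sin(th),np.full(601,127.)]
        c=(((P-s['eef_pos'])@A)-T[:3,3])@T[:3,:3]; p=c@K.T; p=(p[:,:2]/p[:,2:]).astype(np.float32)
        out=out+cv2.remap(f["frame"],p[:,0],p[:,1],cv2.INTER_LINEAR)[:,0].mean(1)
    return out-out.mean()
def shift(a,b):
    k=range(-60,61); return max((np.dot(a[60:-60],b[60+i:len(b)-60+i]),i*-0.002) for i in k)[1]
E
python3 - <<'E'
from h import *
s=st();f=r.grab_frame('wrist');cv2.imwrite('pics/w9.png',f['frame'])
p9=ring(f,s)
g=dict(f);S=dict(s)
g['frame']=cv2.imread('pics/w8.png');S['eef_pos']=np.array([572.0,136.8,154.4]);p8=ring(g,S)
g['frame']=cv2.imread('pics/w7.png');S['eef_pos']=np.array([572.4,143.3,154.9]);S['eef_rot']=[0,1,0.001,0];p7=ring(g,S)
print(shift(p7,p8),shift(p8,p9),shift(p7,p9))
E
```

```text
t 35.65 pos [572.1 135.8 154.5] yaw 0.008 tilt [0.001 0.005] q [-0.8   0.43  0.67  1.64 -0.29  1.17 -1.62] F [ 1.5 14.2 -0.2] T [ 3.09 -0.17  0.13] op 0.3 6.3
-0.044 -0.036000000000000004 -0.078
```

>>> play_rows --commands '[[[0, 0.01, 0, 0, 0, 0, 1], [0, 0.01, 0, 0, 0, 0, 1], [0, 0.01, 0, 0, 0, 0, 1], [0, 0.01, 0, 0, 0, 0, 1], [0, 0.01, 0, 0, 0, 0, 1], [0, 0.01, 0, 0, 0, 0, 1], [0, 0, 0, 0, 0, 0, 1], [0, 0, 0, 0, 0, 0, 1]]]'

```text
time: 36.7
eef_pos: [572.3, 134.5, 154.6]
eef_rot: [-0.003, 1.0, 0.004, 0.001]
wrist_force: [2.2, 15.7, -1.6]
opening: -0.0
finger_force: 6.4
```

```bash
cat > m.py <<'E'
from h import *
s=st();f=r.grab_frame('wrist');p=ring(f,s)
q=np.load('p.npy') if __import__('os').path.exists('p.npy') else p
print("d",shift(q,p)); np.save('p.npy',p)
S=r.get_state(); F=(s['wrist_force']+np.array(S['wrist_force']))/2; c=np.array(s['eef_pos'])[:2]+[11,-10.6]-[560.5,107]
print("end N",((c[0]*F[1]-c[1]*F[0])/32).round(2))
E
python3 - <<'E'
from h import *
f=r.grab_frame('wrist');s=r.get_state();g=dict(f);g['frame']=cv2.imread('pics/w9.png');S=dict(s);S['eef_pos']=np.array([572.1,135.8,154.5])
np.save('p.npy',ring(g,S))
E
python3 m.py
```

```text
t 36.75 pos [572.3 134.5 154.6] yaw 0.0082 tilt [0.001 0.006] q [-0.79  0.43  0.67  1.64 -0.29  1.17 -1.62] F [ 2.4 15.4 -1. ] T [ 3.16 -0.41  0.11] op 0.0 6.4
d -0.056
end N 9.68
```

>>> play_rows --commands '[[[0, 0.012, 0, 0, 0, 0, 1], [0, 0.012, 0, 0, 0, 0, 1], [0, 0.012, 0, 0, 0, 0, 1], [0, 0.012, 0, 0, 0, 0, 1], [0, 0.012, 0, 0, 0, 0, 1], [0, 0.012, 0, 0, 0, 0, 1], [0, 0, 0, 0, 0, 0, 1], [0, 0, 0, 0, 0, 0, 1]]]'

```text
time: 37.8
eef_pos: [572.3, 133.7, 154.6]
eef_rot: [-0.003, 1.0, 0.005, 0.001]
wrist_force: [2.0, 18.0, -1.5]
opening: -0.3
finger_force: 7.5
```

```bash
python3 m.py
```

```text
t 37.8 pos [572.3 133.7 154.6] yaw 0.0092 tilt [0.001 0.007] q [-0.79  0.43  0.67  1.64 -0.29  1.17 -1.61] F [ 2.  18.  -1.5] T [ 3.7  -0.48  0.18] op -0.3 7.5
d -0.026000000000000002
end N 11.92
```

>>> play_rows --commands '[[[0, 0.01, 0, 0, 0, 0, 1], [0, 0.01, 0, 0, 0, 0, 1], [0, 0.01, 0, 0, 0, 0, 1], [0, 0.01, 0, 0, 0, 0, 1], [0, 0, 0, 0, 0, 0, 1], [0, 0, 0, 0, 0, 0, 1], [0, 0, 0, 0, 0, 0, 1], [0, 0, 0, 0, 0, 0, 1]]]'

```text
time: 38.85
eef_pos: [572.4, 133.5, 154.7]
eef_rot: [-0.004, 1.0, 0.005, 0.001]
wrist_force: [2.8, 19.3, -0.9]
opening: 0.3
finger_force: 8.3
```

```bash
python3 m.py
```

```text
t 38.85 pos [572.4 133.5 154.7] yaw 0.0101 tilt [0.002 0.008] q [-0.79  0.42  0.67  1.64 -0.29  1.17 -1.61] F [ 2.8 19.3 -0.9] T [ 4.11 -0.54  0.12] op 0.3 8.3
d -0.002
end N 12.57
```

>>> play_rows --commands '[[[0, 0.01, 0, 0, 0, 0, 1], [0, 0.01, 0, 0, 0, 0, 1], [0, 0.01, 0, 0, 0, 0, 1], [0, 0.01, 0, 0, 0, 0, 1], [0, 0, 0, 0, 0, 0, 1], [0, 0, 0, 0, 0, 0, 1], [0, 0, 0, 0, 0, 0, 1], [0, 0, 0, 0, 0, 0, 1]]]'

```text
time: 39.9
eef_pos: [572.4, 133.3, 154.7]
eef_rot: [-0.004, 1.0, 0.005, 0.001]
wrist_force: [2.6, 21.5, -1.5]
opening: 0.3
finger_force: 9.2
```

```bash
python3 m.py
```

```text
t 39.9 pos [572.4 133.3 154.7] yaw 0.0108 tilt [0.002 0.008] q [-0.79  0.42  0.67  1.64 -0.29  1.17 -1.61] F [ 2.6 21.5 -1.5] T [ 4.51 -0.59  0.12] op 0.3 9.2
d -0.004
end N 14.11
```

The dial no longer turns, while the push has risen from about 9 N to 14 N: that's the stop. I ease off and go to the handle.

>>> play_rows --commands '[[[0, -0.4, 0, 0, 0, 0, 1], [0, 0, -0.7, 0, 0, 0, 1], [0, 0, -0.8, 0, 0, 0, 1], [-0.856, 0.23, 0, 0, 0, 0, -1], [-0.856, 0.23, 0, 0, 0, 0, -1], [-0.856, 0.23, 0, 0, 0, 0, -1], [-0.856, 0.23, 0, 0, 0, 0, -1], [-0.856, 0.23, 0, 0, 0, 0, -1]]]'

```text
time: 40.95
eef_pos: [465.1, 104.0, 192.8]
eef_rot: [0.0, 1.0, -0.0, 0.0]
wrist_force: [0.6, -0.4, 0.0]
opening: 85.5
finger_force: 0.0
```

>>> play_rows --commands '[[[0, 0, 0, 0, 0, -0.0556, -1], [0, 0, 0, 0, 0, -0.0556, -1], [0, 0, 0, 0, 0, -0.0556, -1], [0, 0, 0, 0, 0, -0.0556, -1], [0, 0, 0, 0, 0, -0.0556, -1], [0, 0, 0, 0, 0, -0.0556, -1], [0, 0, 0, 0, 0, -0.0556, -1], [0, 0, 0, 0, 0, -0.0556, -1]]]'

```text
time: 41.95
eef_pos: [465.8, 104.2, 192.9]
eef_rot: [0.0, 0.764, 0.645, 0.0]
wrist_force: [-0.4, 0.8, 0.4]
opening: 85.6
finger_force: 0.0
```

```bash
python3 - <<'E'
from h import *
s=st();f=r.grab_frame('wrist');cv2.imwrite('pics/w10.png',f['frame'])
for p in r.pinpoint(f,"lid_handle")[:1]: print(p["conf"],p["location"],wonz(f,p["location"],s,146).round(1))
E
```

```text
t 41.95 pos [465.8 104.2 192.9] yaw 1.4028 tilt [ 0.001 -0.   ] q [-0.85  0.11  0.61  1.87 -0.07  1.18 -0.39] F [-0.4  0.8  0.4] T [-0.02  0.    0.04] op 85.6 0.0
0.7 [278.9, 243.4] [465.8 106.4 146. ]
```

View pics/w10.png

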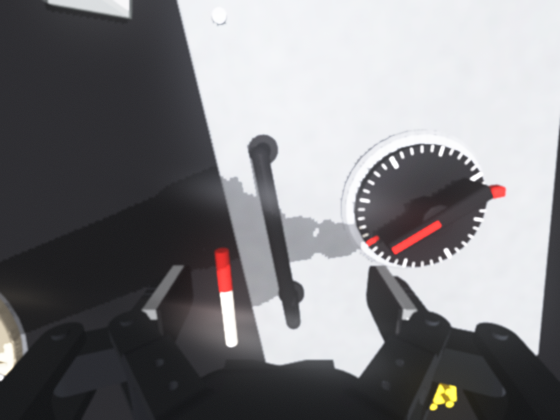

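The wrist view shows the handle bar at (272,235) between the open fingers, and the dial about 2.5 divisions past 25. Now I lower, grip the handle and test-lift gently.

>>> play_rows --commands '[[[0.06, 0, 0, 0, 0, -0.053, -1], [0, 0, 0.9, 0, 0, 0, -1], [0, 0, 0.85, 0, 0, 0, -1], [0, 0, 0, 0, 0, 0, 1], [0, 0, 0, 0, 0, 0, 1], [0, 0, 0, 0, 0, 0, 1], [0, 0, 0, 0, 0, 0, 1], [0, 0, 0, 0, 0, 0, 1]]]'

```text
time: 43.05
eef_pos: [465.4, 107.6, 148.7]
eef_rot: [-0.0, 0.709, 0.706, 0.0]
wrist_force: [-4.2, -1.1, 6.3]
opening: 8.1
finger_force: 58.5
```

>>> play_rows --commands '[[[0, 0.007, -0.029, 0, 0, 0, 1], [0, 0.007, -0.029, 0, 0, 0, 1], [0, 0.007, -0.029, 0, 0, 0, 1], [0, 0.007, -0.029, 0, 0, 0, 1], [0, 0.007, -0.029, 0, 0, 0, 1], [0, 0.007, -0.029, 0, 0, 0, 1], [0, 0.007, -0.029, 0, 0, 0, 1], [0, 0.007, -0.029, 0, 0, 0, 1]]]'

```text
time: 44.05
eef_pos: [466.6, 107.6, 153.8]
eef_rot: [-0.0, 0.709, 0.706, -0.0]
wrist_force: [-0.4, 1.9, -10.2]
opening: 7.5
finger_force: 58.2
```

```bash
python3 - <<'E'
from h import *
s=st()
H=np.array([655.8,100.5]); p=np.array([s['eef_pos'][0],s['eef_pos'][2]-3]); d=p-H; R0=np.hypot(*d); t0=np.degrees(np.arctan2(d[1],-d[0])); print(R0,t0)
R0=195.4
for i in range(3):
    print([(round(float(R0*(np.cos(a)-np.cos(b))/25),3),round(float(-R0*(np.sin(b)-np.sin(a))/25),3)) for k in range(8) for a,b in [np.radians([t0+(90.3-t0)/24*(8*i+k),t0+(90.3-t0)/24*(8*i+k+1)])]])
E
```

```text
t 44.05 pos [466.6 107.6 153.8] yaw 1.5665 tilt [-0.001 -0.   ] q [-0.83  0.16  0.59  1.92 -0.1   1.09 -0.2 ] F [ -0.4   1.9 -10.2] T [0.41 0.13 0.16] op 7.5 58.2
195.7276917456575 14.879747308065355
[(0.121, -0.411), (0.144, -0.404), (0.166, -0.395), (0.187, -0.386), (0.208, -0.375), (0.228, -0.363), (0.248, -0.35), (0.267, -0.336)]
[(0.285, -0.321), (0.302, -0.304), (0.318, -0.287), (0.333, -0.27), (0.347, -0.251), (0.361, -0.232), (0.373, -0.211), (0.384, -0.191)]
[(0.394, -0.169), (0.402, -0.147), (0.41, -0.125), (0.416, -0.103), (0.421, -0.08), (0.425, -0.056), (0.427, -0.033), (0.429, -0.01)]
```

The lid is unlocked: it has risen 5 mm at about 10 N. I raise it along its arc.

>>> play_rows --commands '[[[0, 0.12, -0.41, 0, 0, 0, 1], [0, 0.145, -0.405, 0, 0, 0, 1], [0, 0.165, -0.395, 0, 0, 0, 1], [0, 0.187, -0.386, 0, 0, 0, 1], [0, 0.208, -0.375, 0, 0, 0, 1], [0, 0.228, -0.363, 0, 0, 0, 1], [0, 0.248, -0.35, 0, 0, 0, 1], [0, 0.267, -0.336, 0, 0, 0, 1]]]'

```text
time: 45.05
eef_pos: [505.0, 108.0, 229.8]
eef_rot: [-0.001, 0.708, 0.706, -0.001]
wrist_force: [-6.5, 3.6, -7.8]
opening: 8.0
finger_force: 58.2
```

>>> play_rows --commands '[[[0, 0.285, -0.321, 0, 0, 0, 1], [0, 0.302, -0.304, 0, 0, 0, 1], [0, 0.318, -0.287, 0, 0, 0, 1], [0, 0.333, -0.27, 0, 0, 0, 1], [0, 0.347, -0.251, 0, 0, 0, 1], [0, 0.361, -0.232, 0, 0, 0, 1], [0, 0.373, -0.211, 0, 0, 0, 1], [0, 0, 0, 0, 0, 0, 1]]]'

```text
time: 46.05
eef_pos: [564.1, 108.8, 279.5]
eef_rot: [-0.001, 0.708, 0.706, 0.001]
wrist_force: [-11.4, 5.0, 11.6]
opening: 7.5
finger_force: 59.9
```

```bash
python3 - <<'E'
from h import *
s=st()
H=np.array([655.8,100.5]); p=np.array([s['eef_pos'][0],s['eef_pos'][2]-3]); d=p-H; print(np.hypot(*d),np.degrees(np.arctan2(d[1],-d[0])))
f=r.grab_frame('side');cv2.imwrite('pics/s11.png',f['frame'])
E
```

```text
t 46.05 pos [564.1 108.8 279.5] yaw 1.5685 tilt [0.001 0.003] q [-0.74  0.29  0.63  1.49 -0.18  1.41 -0.1 ] F [-11.4   5.   11.6] T [1.19 2.68 0.12] op 7.5 59.9
198.46534324768302 62.48315113499465
```

View pics/s11.png

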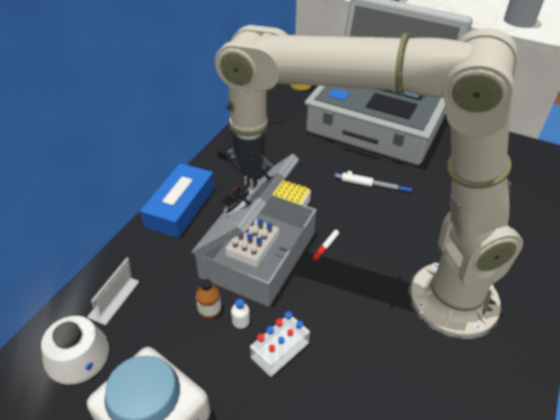

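The lid is about 49° open, held by the gripper. I continue to fully open.

>>> play_rows --commands '[[[0, 0.384, -0.25, 0, 0, 0, 1], [0, 0.394, -0.2, 0, 0, 0, 1], [0, 0.402, -0.147, 0, 0, 0, 1], [0, 0.41, -0.125, 0, 0, 0, 1], [0, 0.416, -0.103, 0, 0, 0, 1], [0, 0.421, -0.08, 0, 0, 0, 1], [0, 0.425, -0.056, 0, 0, 0, 1], [0, 0.3, -0.033, 0, 0, 0, 1]]]'

```text
time: 47.1
eef_pos: [643.0, 109.8, 303.8]
eef_rot: [-0.001, 0.707, 0.707, 0.002]
wrist_force: [-8.1, 8.6, 4.8]
opening: 7.7
finger_force: 58.8
```

```bash
python3 - <<'E'
from h import *
s=st()
H=np.array([655.8,100.5]); p=np.array([s['eef_pos'][0],s['eef_pos'][2]-3]); d=p-H; print(np.hypot(*d),np.degrees(np.arctan2(d[1],-d[0])))
E
```

```text
t 47.1 pos [643.  109.8 303.8] yaw 1.5704 tilt [0.001 0.004] q [-0.61  0.48  0.62  1.22 -0.28  1.53 -0.03] F [-8.1  8.6  4.8] T [1.76 2.06 0.11] op 7.7 58.8
200.70756315810604 86.34083171816769
```

>>> play_rows --commands '[[[0.05, 0.1, -0.01, 0, 0, 0, 1], [0.05, 0.1, 0, 0, 0, 0, 1], [0, 0.1, 0, 0, 0, 0, 1], [0, 0.1, 0, 0, 0, 0, 1], [0, 0.1, 0, 0, 0, 0, 1], [0, 0.1, 0, 0, 0, 0, 1], [0, 0.06, 0, 0, 0, 0, 1], [0, 0, 0, 0, 0, 0, 1]]]'

```text
time: 48.1
eef_pos: [658.2, 110.1, 304.5]
eef_rot: [-0.001, 0.708, 0.706, 0.0]
wrist_force: [-14.9, 2.6, 8.7]
opening: 7.9
finger_force: 59.5
```

```bash
python3 - <<'E'
from h import *
s=st()
H=np.array([655.8,100.5]); p=np.array([s['eef_pos'][0],s['eef_pos'][2]-3]); d=p-H; print(np.hypot(*d),np.degrees(np.arctan2(d[1],-d[0])))
E
```

```text
t 48.1 pos [658.2 110.1 304.5] yaw 1.5682 tilt [-0.001  0.002] q [-0.59  0.52  0.62  1.16 -0.29  1.55 -0.03] F [-14.9   2.6   8.7] T [0.66 3.43 0.14] op 7.9 59.5
201.06381189042588 90.69644419317962
```

>>> play_rows --commands '[[[0, -0.06, 0, 0, 0, 0, 1], [0, 0, 0, 0, 0, 0, 0.55], [0, 0, 0, 0, 0, 0, 0.55], [0, 0, 0, 0, 0, 0, 0.55], [0, 0, -0.6, 0, 0, 0, 0.55], [0, 0, -0.8, 0, 0, 0, 0.55], [0, 0, -0.8, 0, 0, 0, 0.55], [0, 0, -0.8, 0, 0, 0, 0.55]]]'

```text
time: 49.1
eef_pos: [658.0, 109.0, 378.2]
eef_rot: [0.0, 0.709, 0.706, 0.0]
wrist_force: [0.1, -0.3, 0.2]
opening: 19.2
finger_force: 0.0
```

```bash
python3 - <<'E'
from h import *
s=st()
for n in("wrist","side","top"):
    f=r.grab_frame(n)
    for p in r.pinpoint(f,"lid_handle")[:1]:
        print(n,p["conf"],p["location"])
        if n!="wrist":
            c,d=ray(f,p["location"]); t=(107-c[1])/d[1]; print("at y=107",(c+d*t).round(1))
            print("proj expected",[ (lambda v:(v[:2]/v[2]).round(1))(np.array(f["camera_matrix"])@(np.array(f["R"])@np.array(P)+f["t"])) for P in([658,107,296],[643,107,295],[620,107,292])])
        else: print(wonz(f,p["location"],s,296).round(1))
E
```

```text
t 49.1 pos [658.  109.  378.2] yaw 1.5663 tilt [ 0.001 -0.   ] q [-0.56  0.52  0.63  0.99 -0.3   1.71 -0.04] F [ 0.1 -0.3  0.2] T [-0.02  0.03  0.03] op 19.2 0.0
wrist 0.67 [275.7, 226.9]
[655.2 108.7 296. ]
side 0.66 [258.6, 252.8]
at y=107 [546.9 107.    3.9]
proj expected [array([219.1, 163.5]), array([224.1, 165.6]), array([231.9, 169.2])]
top 0.7 [226.8, 126.7]
at y=107 [660.3 107.  280.9]
proj expected [array([225.7, 125.1]), array([225.5, 133.6]), array([225.4, 147. ])]
```

```bash
python3 -c "
from station import r
print(r.close_job())"
```

```text
the job is handed in; nothing more can be done
None
```

I dialled the lockbox 30 – 10 – 25 to its stop, eased off, and raised the lid to about 1.35 rad, where it stands open by itself; the gripper is clear of it, nothing else on the bench was touched, and I handed the job in at about 49 s.

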